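Knock the cured soil castings loose and pack them

ROBOT

A 6-joint arm with a two-finger parallel gripper is mounted at the origin on a cart in front of the work surface, level with it; the furniture and walls round the work are solid. World frame = base frame: x ahead of the robot, y to its left, z up, the work surface at z = 0. Lengths are in m, angles in rad, forces in N, time in s.
With the tool pointing down it reaches from about 0.375 to 0.925 m from the base axis. Payload 5.7 kg.
Tool frame: the origin (TCP) lies at the very end of the fingers, on their centre line; the grasp point (between the pads) lies arm.tcp_to_grasp behind it (arm.tcp_to_grasp is the distance from the TCP to the grasp point, in m); z points along the fingers, y is the line along which they close (so a half turn about z gives the same grasp; the last joint's range is limited). The gripper opens to 85 mm and grips with 20 to 120 N. Pads are 22 mm wide; open, the fingers measure 114 mm over their backs; the gripper's body (76 mm by 85 mm) begins 54 mm behind the grasp point. The pads swing forward as they close: fully open they stand 13 mm farther back than shut.
Start: joints at [-1.407, 0.359, 1.51, -0, 1.272, -0.115], TCP at [0.165, -0.577, 0.231] pointing down, gripper open.
Joint ranges: [-2.97, 2.97], [-1.01, 2.36], [0.21, 2.38], [-0.96, 4.11], [0.2, 2.71], [-2.98, 2.98]. Speed limits (rad/s): [2.39, 2.39, 3.14, 3.14, 3.14, 3.14].

INTERFACE

Orientations are given as [roll, pitch, yaw] about the fixed x, y, z axes, in that order (R = Rz(yaw) Ry(pitch) Rx(roll)).
In Python, from plant import arm gives the robot as it stands.
- The arm moves only by the shell command python3 -m creep 'ROWS' [OPENING]. ROWS is JSON, a list of rows, each a list of 4 numbers: the shift along the world's x, y, z in m, then the turn about the world's z in rad. In form: [[dx, dy, dz, spin], ...]. A call has 1 to 12 rows; each row is the pose to reach, as a shift and turn from the pose commanded when the call began; what a row does not reach only later rows make up. A row lasts 1/10 s, in which the tool goes at most 50 mm and 8.59 degrees, less where a joint would pass 70% of its speed; a pose out of reach is approached as far as the arm can. A call with a gripper value outside its range is refused whole. OPENING is the finger opening in m, from 0 to 0.0854, set as the call begins (- or left out, the last holds). The fingers move at their own pace and stop on an object; the grip force is fixed at half the most. Time passes only in rows, so rows that repeat a pose let the fingers close. It gives the time, the measured TCP pose, the force, the opening and the grip force at its end, in the units of the state.
- arm.get_state(): the state, without advancing time (a new reading comes with each control period).
- arm.grab_frame(name): name is "side" or "top" or "wrist"; returns a dict with "img" (420x560x3 uint8, red, green, blue), "vfov" (degrees; the focal length in pixels is half the picture's height over the tangent of half this angle, whatever the lens; pixels are square), "cx", "cy" (the principal point, pixels), "k1" (the pictures are not rectified: a ray, as slopes to the right and down, at radius r is drawn at 1 + k1 r^2 times it, then the intrinsics apply), "R" (3x3) and "t" (3): a world point X has camera coordinates R X + t. Camera axes: x right, y down, z forward; pixel columns grow to the right and rows downward; lengths in m; the calibration is good to about 2 mm. A picture is of the moment at which its call begins. There is no depth.
- arm.hand_in(): hands the job in; it is judged then, once.
The state is a dict: "time": time; "joint_positions": joint angles; "joint_velocities": joint speeds; "joint_efforts": joint torques, N m; "eef_pos": TCP position; "eef_rot": TCP orientation; "contact_force": force on the tool from outside, world axes, zero at the start; "moment": the same for the moment, N m; "gripper_width": finger opening in m; "gripper_force": force on a finger pad.
Only numpy, scipy, OpenCV 4.12 (cv2) and the standard library are available. Lean on these libraries where they do the work, as an engineer would, in place of code of your own. Each camera call takes 0.05 s, during which the arm holds its last target. There are 200 camera calls.

TASK

The cured resin castings are stuck under the lips of the aluminium curing frame. Hold the wooden knocking block and with its end, never with your fingers, drive every casting along its channel until it is out in the open bay and clear of the lips. Only when all of them are loose, lift each by its lug and press it down flat into the cutout of its own shape in the grey tray, and lay the block down in its long cutout there too, in any order, without shoving the petri dish, small beaker or timer about.

Things in the scene. Friction and masses are not known exactly. Their poses are not given: they have to be found in the camera images.
- curing_frame: aluminium curing frame fixed to the bench, 114 (x) x 198 (y) mm; origin on its underside, below the middle channel. Three channels along its x, at y = -62, 0 and +62 mm, each with any one casting or none. A jammed casting lies 6 mm above the bench, its x axis along the frame's +x and its lug at x = 0. The channels are open at the -x end; the 6 mm floor plate ends at x = -34 mm.
- frame_lips (a point): middle of the jam zone, frame x = -24 to 0 mm: in each channel two steel lips (25 to 33 mm above the bench, 36 mm apart, centred on the channel) hold the slab down, and a spring jaw at its -y side clamps it, so that shifting it along +x takes 6 to 15 N. The jaw jumps in 3 mm behind the slab once it is past, leaving 43 mm.
- frame_bays (a point): middle of the free bays, frame x = 0 to 72 mm, on their floor (6 mm above the bench): each channel is here open above and 54 mm wide between walls 21 mm high; an end wall (24 mm high) stops a casting after 40 mm of travel. A casting can be lifted after 26 mm of travel.
- case_tray: grey tray with shaped cutouts, fixed to the bench, 136 (x) x 220 (y) mm, 14 mm high; cutouts 10 mm deep, floor 4 mm above the bench, 2 mm play all round. Origin under its centre.
- cutout_t (a point): point on the floor of the T casting's cutout where the axis of its lug belongs; the casting's +x must point along the tray's +x
- cutout_l (a point): point on the floor of the L casting's cutout where the axis of its lug belongs; the casting's +x must point along the tray's -x
- cutout_u (a point): point on the floor of the U casting's cutout where the axis of its lug belongs; the casting's +x must point along the tray's +y
- cutout_block (a point): centre of the floor of the knocking block's cutout in the tray, 114 mm along the tray's y by 34 mm along its x; the block lies in it either way round, its own z up
- cast_t_mid (a point): T-shaped brown resin casting; this point is on the axis of its lug, 24 mm above its underside. Slab 56 x 46 mm, 18 mm thick, with a lug 30 (x) x 16 (y) x 30 mm on top, 48 mm high in all, about 90 g. Grasp the lug across its 16 mm. Absent (None) in some runs.
- cast_l_mid (a point): L-shaped brown resin casting; this point is on the axis of its lug, 24 mm above its underside. Slab 56 x 46 mm, 18 mm thick, with a lug 30 (x) x 16 (y) x 30 mm on top, 48 mm high in all, about 90 g. Grasp the lug across its 16 mm. Absent (None) in some runs.
- cast_u_mid (a point): U-shaped brown resin casting; this point is on the axis of its lug, 24 mm above its underside. Slab 56 x 46 mm, 18 mm thick, with a lug 30 (x) x 16 (y) x 30 mm on top, 48 mm high in all, about 90 g. Grasp the lug across its 16 mm. Absent (None) in some runs.
- cast_t: the T casting; origin on its underside below the lug's axis. From there the slab reaches 24 mm to -x (straight full-width end face, the one to knock on) and 32 mm to +x; the last 16 mm at the +x end are shaped: one central tongue 22 mm wide.
- cast_l: the L casting; origin on its underside below the lug's axis. From there the slab reaches 24 mm to -x (straight full-width end face, the one to knock on) and 32 mm to +x; the last 16 mm at the +x end are shaped: one tongue at the -y side, y = -23 to +1 mm.
- cast_u: the U casting; origin on its underside below the lug's axis. From there the slab reaches 24 mm to -x (straight full-width end face, the one to knock on) and 32 mm to +x; the last 16 mm at the +x end are shaped: two tongues, y = -23 to -9 and 9 to 23 mm, with a notch between.
- knock_block_mid (a point): centre of the beech knocking block that lies on the bench: 110 (x) x 30 (y) x 40 (z) mm, 100 g; 20 mm above its underside. Grasp it across its 30 mm. Endways it passes between the lips.
- knock_block: the knocking block; origin at the centre of its underside, x along its length
- petri_dish: petri dish, 88 mm wide, 16 mm high, a bystander at the back right
- beaker_50: small beaker, 48 mm wide, 58 mm high, a bystander at the back right
- timer: bench timer 66 x 66 x 20 mm, a bystander at the right
There are look-alikes about, which are no part of the job. Leave any yellow look-alike of the knock_block alone.

How it is judged:
By the outcome, as a careful person would: the job done as asked, in the order asked, and still so for the second after the job is handed in, with the robot touching nothing.
Of cast_t, cast_l, cast_u only 2 to 3 are there at a start; the rules pass over those that are not, and their reading is None.
At some moment in a run one of knock_block may be knocked a few centimetres aside while the robot is not near it.
Once in a run the grip may slacken for a moment while it holds something.
It also fails if it takes over 210 s, if anything falls off the work surface, if the arm or the gripper's body presses on something with over 40 N, if the wrist force passes 120 N, or if a joint passes its speed limit or range.

## Working session

There is one attempt and no reset: what is moved stays moved. The work goes in short steps, Python scripts to look and compute and a shell command to move; the robot and the scene stay as the last step left them, time stands still between calls to the robot, and variables do not carry over. Pictures are saved under pics/ and viewed, at most 14 in all, crops included, and the job is handed in when it is done.

```bash
ls; mkdir -p pics
cat > h.py <<'E'
import numpy as np, cv2
from plant import arm
def grab(n,f=None):
    d=arm.grab_frame(n)
    if f: cv2.imwrite('pics/'+f,cv2.cvtColor(d['img'],cv2.COLOR_RGB2BGR))
    return d
def K(d):
    h,w=d['img'].shape[:2]; fl=h/2/np.tan(np.radians(d['vfov'])/2)
    return np.array([[fl,0,d['cx']],[0,fl,d['cy']],[0,0,1.]]),np.array([d['k1'],0,0,0.])
def w2p(d,X):
    k,c=K(d); X=np.atleast_2d(np.array(X,float))
    return cv2.projectPoints(X,cv2.Rodrigues(np.array(d['R']))[0],np.array(d['t'],float),k,c)[0][:,0]
def p2w(d,px,z):
    k,c=K(d); p=np.atleast_2d(np.array(px,float))
    u=cv2.undistortPoints(p[:,None],k,c)[:,0]
    R=np.array(d['R']);t=np.array(d['t']); C=-R.T@t
    r=np.c_[u,np.ones(len(u))]@R
    return C+r*((z-C[2])/r[:,2])[:,None]
E
python3 - <<'E'
from h import *
import pickle
D={}
for n in('side','top','wrist'):
    D[n]=grab(n,n+'0.png'); print(n,D[n]['vfov'],D[n]['k1'],-np.array(D[n]['R']).T@D[n]['t'])
pickle.dump(D,open('D0.pkl','wb'))
s=arm.get_state();print(s['eef_pos'],s['eef_rot'],s['gripper_width'],arm.tcp_to_grasp)
E
```

```text
pics
side 55.38328509521548 -0.00865673154430745 [0.47420017 1.00940996 0.63880009]
top 43.583481542456425 -0.08892650262873275 [ 0.23624733 -0.06755359  1.6174724 ]
wrist 63.812977470416826 -0.07666246611667715 [ 0.22838282 -0.55784334  0.37256977]
[ 0.16501614 -0.57629194  0.23061557] [-3.14008635e+00 -1.66766701e-04  2.78791099e-01] 0.08580949081294369 0.0187
```

View pics/top0.png

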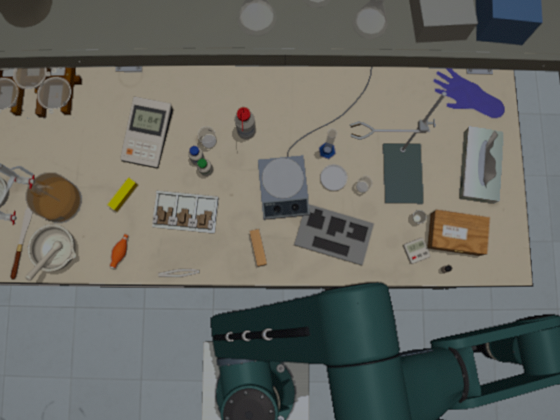

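View pics/side0.png

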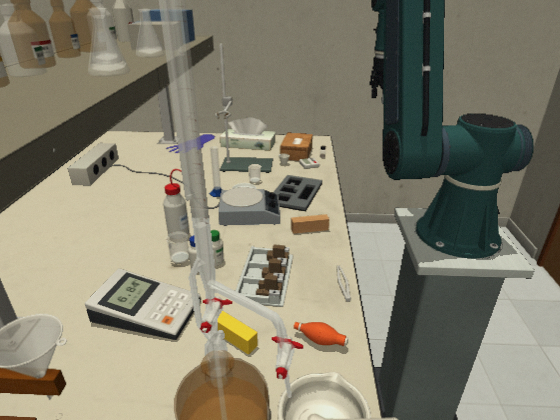

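Run:
```python
from h import *
a=cv2.imread('pics/top0.png')
c1=cv2.resize(a[180:275,145:225],None,fx=6,fy=6,interpolation=cv2.INTER_CUBIC)[:, :]
c2=cv2.resize(a[195:275,240:385],None,fx=5.5,fy=5.5,interpolation=cv2.INTER_CUBIC)
cv2.imwrite('pics/c1.png',c1);cv2.imwrite('pics/c2.png',c2)
b=cv2.imread('pics/side0.png');cv2.imwrite('pics/c3.png',cv2.resize(b[235:310,225:305],None,fx=8,fy=8,interpolation=cv2.INTER_CUBIC))
import pickle
D=pickle.load(open('D0.pkl','rb'));d=D['top']
print(p2w(d,[[258,248],[185,212],[335,232],[122,195],[285,180]],0.03))
```

```text
[[ 0.42713472 -0.0035943   0.03      ]
 [ 0.53758732  0.22310546  0.03      ]
 [ 0.47725308 -0.23847275  0.03      ]
 [ 0.59080792  0.42335974  0.03      ]
 [ 0.64028197 -0.08522194  0.03      ]]
```

View pics/c1.png

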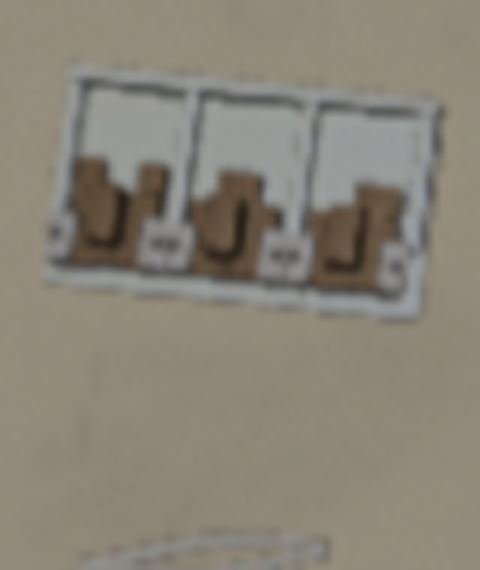

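View pics/c2.png

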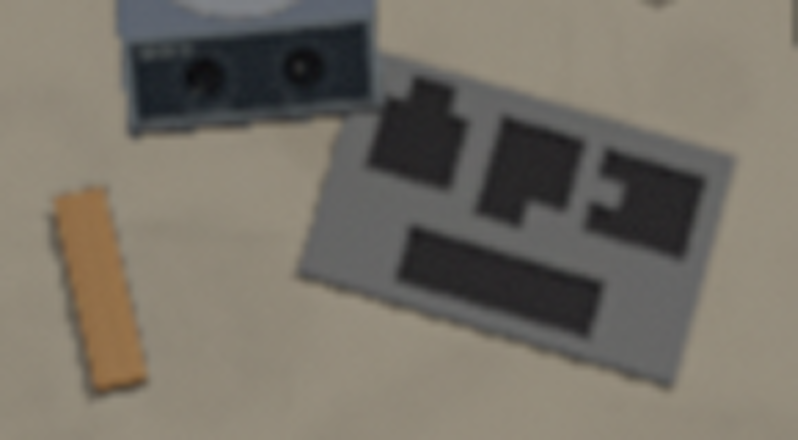

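```bash
python3 -m creep '[[0.02,0.03,0.02,-0.1],[0.05,0.07,0.04,-0.2],[0.08,0.11,0.06,-0.3],[0.11,0.15,0.08,-0.35],[0.14,0.19,0.1,-0.35],[0.17,0.23,0.1,-0.35],[0.2,0.27,0.1,-0.35],[0.21,0.31,0.1,-0.35],[0.21,0.35,0.1,-0.35],[0.21,0.37,0.1,-0.35],[0.21,0.37,0.1,-0.35],[0.21,0.37,0.1,-0.35]]'
python3 - <<'E'
from h import *
import pickle
d=grab('wrist','w1.png'); pickle.dump(d,open('w1.pkl','wb'));print(np.round(d['R'],3),-np.array(d['R']).T@d['t'])
E
```

```text
time: 1.35
eef_pos: [0.3752, -0.207, 0.3314]
eef_rot: [3.141, -0.0, -0.07]
contact_force: [-0.6, -0.3, 0.6]
gripper_width: 0.0858
gripper_force: 0.0
[[-0.069 -0.998  0.002]
 [-0.963  0.067  0.262]
 [-0.262  0.017 -0.965]] [ 0.44092417 -0.21130796  0.47340678]
```

View pics/w1.png

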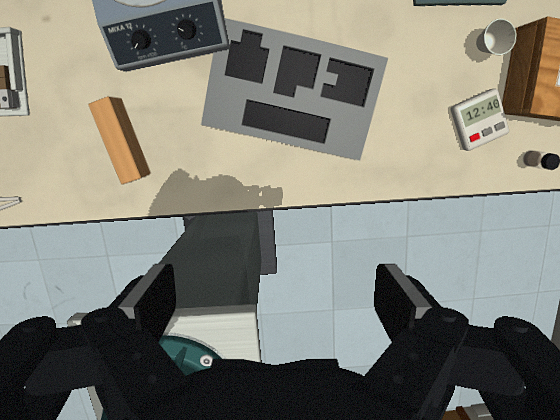

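```bash
python3 -m creep '[[0.01,0.03,0,0],[0.02,0.07,0,0],[0.04,0.11,0,0],[0.05,0.15,0,0],[0.07,0.19,0,0],[0.07,0.23,0,0],[0.07,0.27,0,0],[0.07,0.31,0,0],[0.07,0.35,0,0],[0.07,0.35,0,0],[0.07,0.35,0,0],[0.07,0.35,0,0]]'
python3 - <<'E'
from h import *
import pickle
d=grab('wrist','w2.png'); pickle.dump(d,open('w2.pkl','wb'))
d1=pickle.load(open('w1.pkl','rb'))
im=d1['img'].astype(int); g=im.max(2)
m=((g<75)).astype(np.uint8); m[:, :205]=0; m[165:]=0; m[:,385:]=0
n,l,s,c=cv2.connectedComponentsWithStats(m)
for i in range(1,n):
    if s[i,4]>400:
        ct=max(cv2.findContours((l==i).astype(np.uint8),cv2.RETR_EXTERNAL,cv2.CHAIN_APPROX_NONE)[0],key=len)[:,0]
        w=p2w(d1,ct,.014)[:,:2]
        r=cv2.minAreaRect((w*1000).astype(np.float32)); print(s[i],r)
        print('  cen',w.mean(0))
print(arm.get_state()['eef_pos'])
E
```

```text
time: 2.6
eef_pos: [0.4457, 0.1417, 0.331]
eef_rot: [3.141, 0.0, -0.073]
contact_force: [0.0, 0.0, -0.6]
gripper_width: 0.0857
gripper_force: 0.0
[ 205    0   64   83 1827] ((540.8966674804688, -174.94384765625), (80.4300308227539, 84.43663024902344), 68.87246704101562)
  cen [ 0.53932666 -0.16895499]
[205   2  17  44 534] ((566.7892456054688, -143.48622131347656), (20.36639404296875, 51.270782470703125), 84.07439422607422)
  cen [ 0.5656778  -0.14051434]
[ 273   46   48   51 1618] ((499.4339599609375, -244.54147338867188), (49.119144439697266, 59.228660583496094), 73.3232421875)
  cen [ 0.50174889 -0.24336573]
[ 321   58   53   49 1644] ((484.6214599609375, -309.0543212890625), (59.409461975097656, 49.09123992919922), 73.50344848632812)
  cen [ 0.48507656 -0.30738592]
[ 242   99   89   44 2196] ((440.2416687011719, -226.91574096679688), (112.94731140136719, 33.23386001586914), 73.34973907470703)
  cen [ 0.44049996 -0.22652641]
[0.44564273 0.14159637 0.33112018]
```

View pics/w2.png

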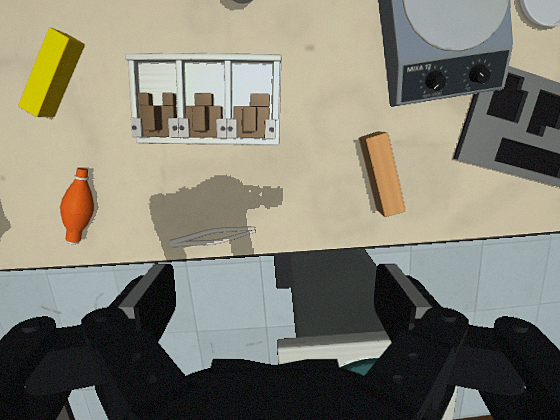

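```bash
python3 -m creep '[[0.02,0.02,-0.03,0],[0.04,0.04,-0.05,0],[0.06,0.06,-0.08,0],[0.085,0.085,-0.11,0],[0.085,0.085,-0.11,0],[0.085,0.085,-0.11,0],[0.085,0.085,-0.11,0]]'
python3 - <<'E'
from h import *
import pickle
d=grab('wrist','w3.png'); pickle.dump(d,open('w3.pkl','wb'))
a=cv2.imread('pics/w3.png'); 
d2=pickle.load(open('w2.pkl','rb'))
im=d2['img'].astype(int); r,g,b=im[...,0],im[...,1],im[...,2]
for (x0,y0,x1,y1),cond,z,nm in (((340,115,420,230),(r-b>60),.04,'block'),((460,60,560,200),im.max(2)<75,.014,'cut')):
    m=cond.astype(np.uint8); k=np.zeros_like(m);k[y0:y1,x0:x1]=1;m*=k
    n,l,s,c=cv2.connectedComponentsWithStats(m)
    for i in range(1,n):
        if s[i,4]>300:
            ct=max(cv2.findContours((l==i).astype(np.uint8),cv2.RETR_EXTERNAL,cv2.CHAIN_APPROX_NONE)[0],key=len)[:,0]
            w=p2w(d2,ct,z)[:,:2]*1000
            print(nm,s[i],cv2.minAreaRect(w.astype(np.float32)))
E
```

```text
time: 3.35
eef_pos: [0.5303, 0.2269, 0.2221]
eef_rot: [3.142, -0.001, -0.073]
contact_force: [0.4, 0.5, 0.3]
gripper_width: 0.0858
gripper_force: 0.0
block [ 366  132   39   85 1805] ((433.09893798828125, -3.511941909790039), (108.67346954345703, 29.142812728881836), 13.566550254821777)
cut [ 460   60   47   33 1268] ((555.7405395507812, -144.08348083496094), (40.7393684387207, 64.77508544921875), 1.703221082687378)
cut [ 486   72   43   51 1266] ((525.9158325195312, -183.33560180664062), (50.262107849121094, 59.52803421020508), 73.1400146484375)
cut [ 526   89   34   48 1075] ((499.751953125, -243.8894805908203), (49.61956787109375, 60.197444915771484), 73.93987274169922)
cut [ 494  137   66   42 1565] ((440.66650390625, -225.1256103515625), (111.3344955444336, 33.9995002746582), 73.4837646484375)
```

View pics/w3.png

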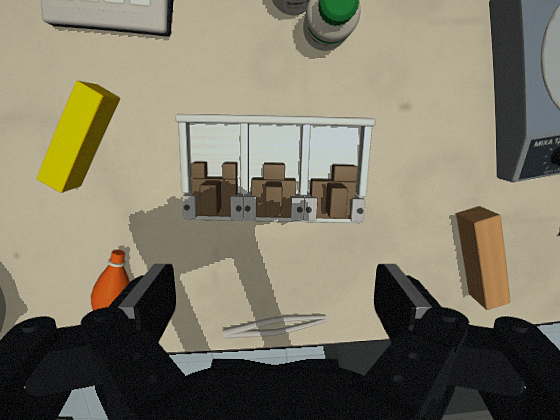

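Run:
```python
import cv2
a=cv2.imread('pics/w3.png'); cv2.imwrite('pics/c4.png',cv2.resize(a[110:226,172:380],None,fx=3.8,fy=3.8,interpolation=cv2.INTER_CUBIC))
```

```text
(no output)
```

View pics/c4.png

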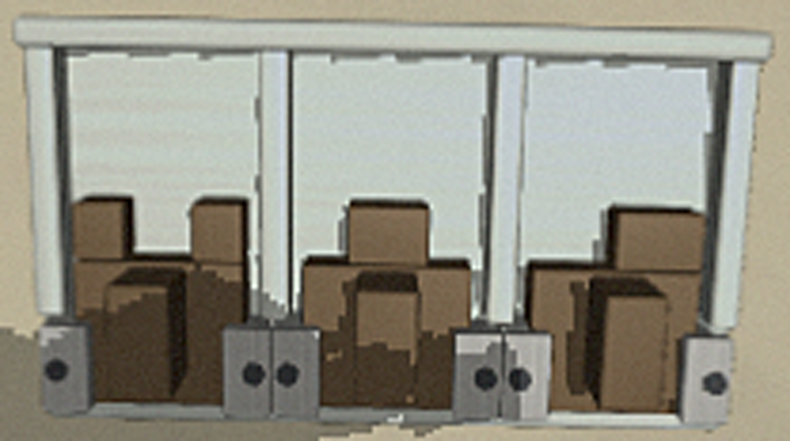

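```bash
cat > fit.py <<'E'
from h import *
import pickle
from scipy.optimize import least_squares
d=pickle.load(open('w3.pkl','rb'))
F=np.array([[0,80],[-24,80],[0,44],[-24,44],[0,18],[-24,18],[0,-18],[-24,-18],[0,-44],[-24,-44],[0,-80],[-24,-80]])/1e3
P=np.array([[87,327],[92,411],[224,330],[228,413],[317,329],[319,414],[454,332],[457,416],[549,333],[549,418],[684,338],[681,422]])/3.8+[172-.37,110-.37]
W=p2w(d,P,.033)[:,:2]
def f(q):
    c,s=np.cos(q[2]),np.sin(q[2]); return (q[:2]+F@np.array([[c,s],[-s,c]])-W).ravel()
r=least_squares(f,[.54,.22,-.08]); print(r.x,'\n',np.round(f(r.x)*1e3,1).reshape(-1,2).T)
# block from w3
im=d['img'].astype(int);m=((im[...,0]-im[...,2]>60)&(im[...,0]>150)).astype(np.uint8);k=np.zeros_like(m);k[200:320,450:520]=1;m*=k
ct=max(cv2.findContours(m,cv2.RETR_EXTERNAL,cv2.CHAIN_APPROX_NONE)[0],key=len)[:,0]
print(cv2.minAreaRect((p2w(d,ct,.04)[:,:2]*1000).astype(np.float32)))
print(w2p(d,[[.433,-.0035,.04],[.433+.0535-.0035,-.0035+.0129+.0145,.04]]))
E
python3 fit.py
```

```text
[ 0.52306482  0.22810707 -0.08834132] 
 [[ 0.4 -0.4  0.7 -0.3 -0.  -0.6  0.2 -0.5  0.  -0.4  0.8  0.1]
 [ 0.2  0.6  0.6  1.4 -0.7 -0.  -0.5  1.1 -1.3 -0.1 -1.2 -0.2]]
((433.52703857421875, -3.656005859375), (108.29120635986328, 28.409095764160156), 13.93653678894043)
[[493.29546303 264.51795599]
 [473.4739675  222.20976949]]
```

```bash
python3 -m creep '[[-0.02,-0.04,0,0.06],[-0.04,-0.08,0,0.12],[-0.06,-0.12,0,0.18],[-0.08,-0.16,-0.02,0.24],[-0.1,-0.2,-0.06,0.313],[-0.116,-0.235,-0.1,0.313],[-0.116,-0.235,-0.13,0.313],[-0.116,-0.235,-0.13,0.313],[-0.116,-0.235,-0.13,0.313],[-0.116,-0.235,-0.13,0.313]]'
python3 - <<'E'
from h import *
d=grab('wrist','w4.png')
im=d['img'].astype(int);m=((im[...,0]-im[...,2]>60)&(im[...,0]>150)).astype(np.uint8);k=np.zeros_like(m);m[:,:130]=0
ct=max(cv2.findContours(m,cv2.RETR_EXTERNAL,cv2.CHAIN_APPROX_NONE)[0],key=cv2.contourArea)[:,0]
print(cv2.boundingRect(ct),cv2.minAreaRect((p2w(d,ct,.04)[:,:2]*1000).astype(np.float32)))
E
```

```text
time: 4.4
eef_pos: [0.4163, -0.0067, 0.0934]
eef_rot: [3.14, -0.004, 0.242]
contact_force: [-0.4, 0.3, 0.1]
gripper_width: 0.0857
gripper_force: 0.0
(252, 113, 52, 105) ((455.8441467285156, 1.699859619140625), (60.463985443115234, 28.7723388671875), 13.392653465270996)
```

```bash
python3 -m creep '[[0,0,-0.03,0],[0,0,-0.055,0],[0,0,-0.07,0],[0,0,-0.078,0],[0,0,-0.078,0],[0,0,-0.078,0]]' && python3 -m creep '[[0,0,0,0],[0,0,0,0],[0,0,0,0],[0,0,0,0],[0,0,0,0],[0,0,0,0],[0,0,0,0],[0,0,0,0]]' 0.02
```

```text
time: 5.05
eef_pos: [0.4152, -0.0067, 0.0141]
eef_rot: [3.141, -0.002, 0.242]
contact_force: [-1.5, -0.2, -0.5]
gripper_width: 0.0857
gripper_force: 0.0
time: 5.85
eef_pos: [0.4144, -0.0069, 0.0138]
eef_rot: [3.141, -0.001, 0.242]
contact_force: [-1.9, 0.1, 9.2]
gripper_width: 0.0292
gripper_force: 59.5
```

```bash
python3 - <<'E'
from h import *
import pickle
d=pickle.load(open('w3.pkl','rb'))
print(p2w(d,[[223,331],[327,319],[275,322]],.004))
E
python3 -m creep '[[0,0.0,0.04,0],[-0.01,0.04,0.07,-0.08],[-0.015,0.08,0.08,-0.16],[-0.02,0.12,0.08,-0.24],[-0.02,0.16,0.08,-0.33],[-0.02,0.184,0.08,-0.33],[-0.02,0.184,0.08,-0.33],[-0.02,0.184,0.08,-0.33],[-0.02,0.184,0.08,-0.33]]'
python3 - <<'E'
from h import *
grab('side','s5.png');grab('wrist','w5.png')
a=cv2.imread('pics/s5.png')[180:330,180:380];b=cv2.imread('pics/w5.png')
cv2.imwrite('pics/c5.png',np.hstack([cv2.resize(a,(400,300)),cv2.resize(b,(400,300))]))
E
```

```text
[[0.35143561 0.30356401 0.004     ]
 [0.35922648 0.17465064 0.004     ]
 [0.35991131 0.23837972 0.004     ]]
time: 6.75
eef_pos: [0.3936, 0.1764, 0.0931]
eef_rot: [3.141, 0.001, -0.088]
contact_force: [0.4, 0.3, -0.6]
gripper_width: 0.0288
gripper_force: 59.8
```

View pics/c5.png

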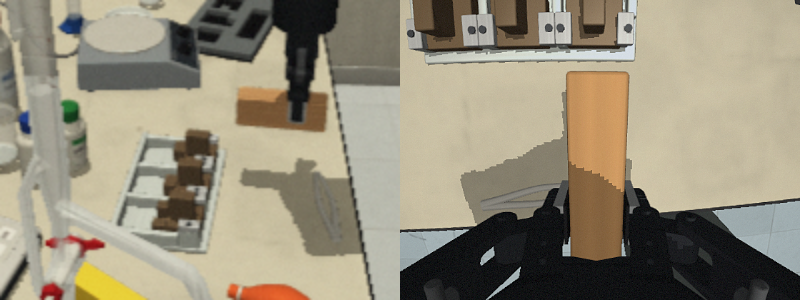

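Run:
```python
from h import *
s=arm.get_state();p=np.array(s['eef_pos']);y=-.0883
ax=np.array([np.cos(y),np.sin(y),0]);ay=np.array([-np.sin(y),np.cos(y),0]);az=np.array([0,0,1])
c=p+ax*.0191-az*.014
C=np.array([c+ax*a*.055+ay*b*.015+az*h for a in(-1,1) for b in(-1,1) for h in(0,.04)])
for n in('side','wrist'):
    d=grab(n); im=d['img'].copy(); q=w2p(d,C)
    im=cv2.resize(im,None,fx=4,fy=4) if n=='side' else cv2.resize(im,None,fx=2,fy=2)
    k=4 if n=='side' else 2
    for i in range(8):
        for j in range(i):
            if bin(i^j).count('1')==1: cv2.line(im,tuple(int(v) for v in (q[i]+.5)*k),tuple(int(v) for v in (q[j]+.5)*k),(0,0,255),1)
    if n=='side':A=im[4*215:4*255,4*290:4*350]
    else:B=im[80:380,740:940]
    A=A if n=='side' else A
cv2.imwrite('pics/c6.png',cv2.cvtColor(np.hstack([cv2.resize(A,(450,300)),B]),cv2.COLOR_RGB2BGR))
```

```text
(no output)
```

View pics/c6.png

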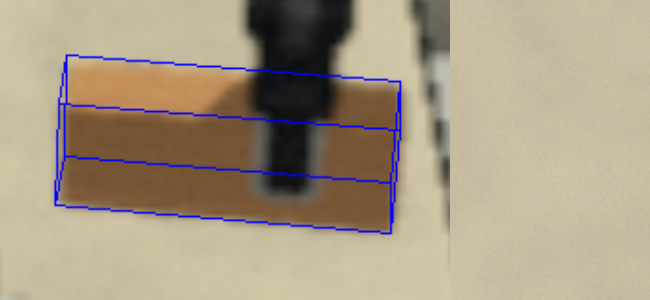

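```bash
python3 -m creep '[[0.006,0,-0.03,0],[0.012,-0.0005,-0.055,0],[0.012,-0.0005,-0.067,0],[0.012,-0.0005,-0.067,0],[0.012,-0.0005,-0.067,0]]' && python3 -m creep '[[0.006,-0.0005,0,0],[0.012,-0.001,0,0],[0.018,-0.0015,0,0],[0.022,-0.002,0,0],[0.022,-0.002,0,0]]'
```

```text
time: 7.45
eef_pos: [0.4059, 0.1763, 0.0263]
eef_rot: [3.141, 0.001, -0.089]
contact_force: [0.4, 0.0, -0.5]
gripper_width: 0.0291
gripper_force: 59.8
time: 7.95
eef_pos: [0.4251, 0.1745, 0.0264]
eef_rot: [3.141, 0.006, -0.088]
contact_force: [-7.6, 3.8, 3.0]
gripper_width: 0.0289
gripper_force: 60.5
```

```bash
python3 -m creep '[[0.006,-0.0005,0,0],[0.012,-0.001,0,0],[0.018,-0.0015,0,0],[0.024,-0.002,0,0],[0.028,-0.0025,0,0],[0.028,-0.0025,0,0],[0.028,-0.0025,0,0]]'
python3 - <<'E'
from h import *
grab('wrist','w7.png')
E
```

```text
time: 8.65
eef_pos: [0.457, 0.1722, 0.0265]
eef_rot: [-3.141, -0.001, -0.089]
contact_force: [-0.1, 0.8, -0.9]
gripper_width: 0.0289
gripper_force: 64.6
```

View pics/w7.png

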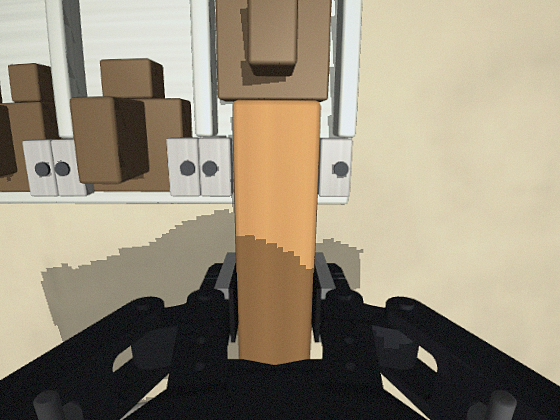

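```bash
python3 -m creep '[[-0.02,0.0018,0,0],[-0.04,0.0036,0,0],[-0.053,0.0047,0.01,0],[-0.051,0.03,0.02,0],[-0.0455,0.05,0.02,0],[-0.0455,0.0658,0.02,0],[-0.0455,0.0658,0,0],[-0.0455,0.0658,0,0],[-0.0455,0.0658,0,0]]' && python3 -m creep '[[0.006,-0.0005,0,0],[0.012,-0.001,0,0],[0.018,-0.0015,0,0],[0.022,-0.002,0,0],[0.022,-0.002,0,0]]'
```

```text
time: 9.6
eef_pos: [0.4102, 0.2378, 0.0266]
eef_rot: [3.141, 0.001, -0.088]
contact_force: [0.3, -1.0, 0.1]
gripper_width: 0.0289
gripper_force: 64.9
time: 10.1
eef_pos: [0.4305, 0.2356, 0.0263]
eef_rot: [3.141, 0.005, -0.089]
contact_force: [-6.8, 2.5, 3.1]
gripper_width: 0.0288
gripper_force: 65.5
```

```bash
python3 -m creep '[[0.006,-0.0005,0,0],[0.012,-0.001,0,0],[0.018,-0.0015,0,0],[0.024,-0.002,0,0],[0.028,-0.0025,0,0],[0.028,-0.0025,0,0],[0.028,-0.0025,0,0]]' && python3 -m creep '[[-0.02,0.0018,0,0],[-0.04,0.0036,0,0],[-0.053,0.0047,0.01,0],[-0.051,0.03,0.02,0],[-0.0455,0.05,0.02,0],[-0.0455,0.0658,0.02,0],[-0.0455,0.0658,0,0],[-0.0455,0.0658,0,0],[-0.0455,0.0658,0,0]]' && python3 -m creep '[[0.006,-0.0005,0,0],[0.012,-0.001,0,0],[0.018,-0.0015,0,0],[0.022,-0.002,0,0],[0.022,-0.002,0,0]]'
```

```text
time: 10.8
eef_pos: [0.4614, 0.2334, 0.0264]
eef_rot: [-3.141, -0.001, -0.089]
contact_force: [0.2, 0.4, -1.1]
gripper_width: 0.0287
gripper_force: 64.8
time: 11.7
eef_pos: [0.4143, 0.2989, 0.0262]
eef_rot: [3.141, 0.002, -0.088]
contact_force: [0.0, 0.2, 0.1]
gripper_width: 0.0293
gripper_force: 64.9
time: 12.2
eef_pos: [0.4358, 0.297, 0.0263]
eef_rot: [3.141, 0.003, -0.089]
contact_force: [-5.6, 3.1, 1.4]
gripper_width: 0.0288
gripper_force: 65.2
```

```bash
python3 -m creep '[[0.006,-0.0005,0,0],[0.012,-0.001,0,0],[0.018,-0.0015,0,0],[0.024,-0.002,0,0],[0.029,-0.0025,0,0],[0.029,-0.0025,0,0],[0.029,-0.0025,0,0]]' && python3 -m creep '[[-0.02,0.0018,0,0],[-0.04,0.0036,0,0],[-0.055,0.0047,0.01,0],[-0.055,0.0047,0.05,0],[-0.055,-0.02,0.1,0],[-0.05,-0.06,0.12,0],[-0.05,-0.1,0.12,0],[-0.05,-0.1,0.12,0],[-0.05,-0.1,0.12,0],[-0.05,-0.1,0.12,0]]'
python3 - <<'E'
from h import *
import pickle
o=[]
for n in('wrist','top','side'):
    d=grab(n,n+'8.png');pickle.dump(d,open(n+'8.pkl','wb'))
a=cv2.imread('pics/wrist8.png');b=cv2.imread('pics/top8.png')[175:245,140:230]
cv2.imwrite('pics/c8.png',np.hstack([cv2.resize(a,(400,300)),cv2.resize(b,(386,300))]))
E
```

```text
time: 12.9
eef_pos: [0.4669, 0.2947, 0.0264]
eef_rot: [-3.141, -0.001, -0.089]
contact_force: [0.0, -0.0, -0.8]
gripper_width: 0.0288
gripper_force: 64.8
time: 13.9
eef_pos: [0.4162, 0.1953, 0.1465]
eef_rot: [-3.141, -0.0, -0.088]
contact_force: [0.3, -0.3, -1.1]
gripper_width: 0.0288
gripper_force: 64.8
```

View pics/c8.png

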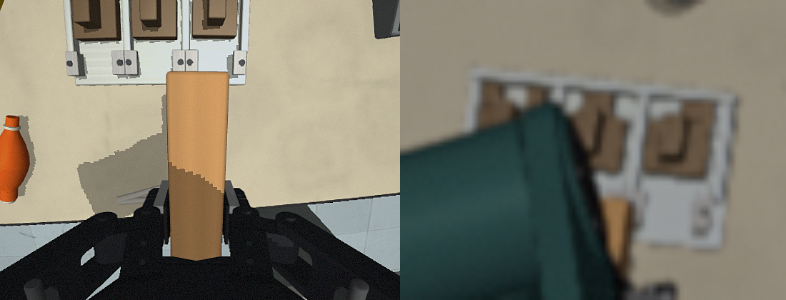

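```bash
python3 -m creep '[[0,-0.02,0,0.06],[0,-0.05,0,0.17],[0,-0.09,0,0.3],[0,-0.13,0,0.43],[0,-0.17,0,0.56],[0.005,-0.21,0,0.69],[0.01,-0.25,0,0.82],[0.015,-0.29,0,0.95],[0.018,-0.33,0,1.08],[0.018,-0.37,0,1.2],[0.018,-0.41,0,1.3],[0.0185,-0.4405,0,1.368]]' && python3 -m creep '[[0,0,0,0],[0,0,-0.03,0],[0,0,-0.06,0],[0,0,-0.08,0],[0,0,-0.08,0],[0,0,-0.08,0],[0,0,-0.08,0]]'
python3 - <<'E'
from h import *
import pickle
print(arm.get_state()['joint_positions'])
d=grab('wrist','w9.png');pickle.dump(d,open('w9.pkl','wb'))
g=d['img'].astype(int).max(2);m=(g<75).astype(np.uint8)
E
```

```text
time: 15.25
eef_pos: [0.4351, -0.2477, 0.146]
eef_rot: [3.142, 0.0, 1.284]
contact_force: [0.5, 0.6, -1.1]
gripper_width: 0.0291
gripper_force: 65.0
time: 15.95
eef_pos: [0.4356, -0.2457, 0.0673]
eef_rot: [3.14, 0.001, 1.28]
contact_force: [0.1, 0.7, -1.1]
gripper_width: 0.029
gripper_force: 64.9
[-6.51882804e-01  4.36408490e-01  1.89576870e+00  4.78845717e-05
  8.07829478e-01 -3.61493273e-01]
```

```bash
python3 -m creep '[[-0.0008,0.0005,-0.02,0],[-0.0008,0.0005,-0.035,0],[-0.0008,0.0005,-0.04,0],[-0.0008,0.0005,-0.043,0],[-0.0008,0.0005,-0.046,0],[-0.0008,0.0005,-0.048,0],[-0.0008,0.0005,-0.048,0]]'
```

```text
time: 16.7
eef_pos: [0.434, -0.2454, 0.0185]
eef_rot: [3.141, 0.0, 1.28]
contact_force: [-0.2, -0.7, -0.6]
gripper_width: 0.0288
gripper_force: 64.9
```

```bash
python3 -m creep '[[0,0,-0.001,0],[0,0,-0.001,0],[0,0,0,0],[0,0,0,0],[0,0,0,0]]' 0.05 && python3 -m creep '[[0,0,0.03,0],[0,0,0.07,0],[0,0,0.11,0],[0,0,0.15,0],[0,0,0.18,0],[0,0,0.2,0],[0,0,0.2,0],[0,0,0.2,0]]'
python3 - <<'E'
from h import *
import pickle
d=grab('wrist','w10.png');pickle.dump(d,open('w10.pkl','wb'))
q=w2p(d,[[.4402,-.2269,.044],[.5221,-.1822,.004],[.5033,-.2457,.004],[.4835,-.3129,.004]]);print(q)
im=d['img'].astype(int);m=((im[...,0]-im[...,2]>60)&(im[...,0]>150)).astype(np.uint8)
for ct in cv2.findContours(m,cv2.RETR_EXTERNAL,cv2.CHAIN_APPROX_NONE)[0]:
    if cv2.contourArea(ct)>400: print(cv2.boundingRect(ct),cv2.minAreaRect((p2w(d,ct[:,0],.044)[:,:2]*1000).astype(np.float32)))
E
```

```text
time: 17.2
eef_pos: [0.4339, -0.2453, 0.0184]
eef_rot: [3.141, 0.0, 1.28]
contact_force: [-1.0, -0.1, -0.9]
gripper_width: 0.0502
gripper_force: 0.0
time: 18.0
eef_pos: [0.4337, -0.2451, 0.2181]
eef_rot: [3.141, 0.0, 1.28]
contact_force: [-0.7, -0.3, -0.0]
gripper_width: 0.0498
gripper_force: 0.0
[[275.90816036 172.41117231]
 [340.39969769 101.91440471]
 [337.7847968  166.82171205]
 [334.99065695 229.68344114]]
(260, 114, 33, 114) ((439.679443359375, -227.08267211914062), (107.55389404296875, 29.14980697631836), 72.75053405761719)
```

View pics/w10.png

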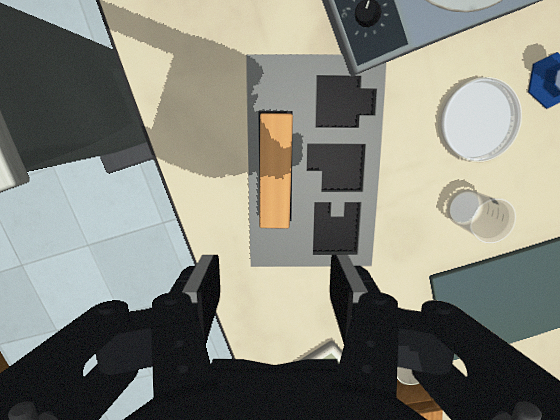

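Run:
```python
from h import *
import pickle
d=pickle.load(open('w10.pkl','rb'));d1=pickle.load(open('w1.pkl','rb'))
m=(d['img'].astype(int).max(2)<75).astype(np.uint8);k=np.zeros_like(m);k[72:260,300:380]=1;m*=k
n,l,s,c=cv2.connectedComponentsWithStats(m)
for i in range(1,n):
    if s[i,4]>400:
        ct=max(cv2.findContours((l==i).astype(np.uint8),cv2.RETR_EXTERNAL,cv2.CHAIN_APPROX_NONE)[0],key=len)[:,0]
        print(s[i],cv2.minAreaRect((p2w(d,ct,.014)[:,:2]*1000).astype(np.float32)))
for z in(0,.02,.04,.06,.08): print(z,p2w(d1,[[228,47]],z)[0,:2],p2w(d,[[357,74]],z)[0,:2])
# castings: lug tops expected positions
c,s_=np.cos(-.0883),np.sin(-.0883)
for n,y in(('L',-62),('T',0),('U',62)):
    for x in (37,): print(n,.5231+c*x/1e3-s_*y/1e3,.2281+s_*x/1e3+c*y/1e3)
```

```text
[ 316   72   61   56 2663] ((525.8641357421875, -181.70620727539062), (52.56852722167969, 58.80769348144531), 72.94886016845703)
[ 307  144   58   48 2395] ((498.93988037109375, -244.19961547851562), (48.76819610595703, 58.90061950683594), 73.67818450927734)
[ 313  202   48   58 2196] ((483.07061767578125, -311.1459045410156), (65.10194396972656, 49.12726593017578), 73.38562774658203)
0 [ 0.54047644 -0.15810163] [ 0.54594107 -0.16032468]
0.02 [ 0.53627066 -0.16034944] [ 0.54072247 -0.16146705]
0.04 [ 0.53206488 -0.16259725] [ 0.53550387 -0.16260943]
0.06 [ 0.5278591  -0.16484505] [ 0.53028527 -0.1637518 ]
0.08 [ 0.52365332 -0.16709286] [ 0.52506667 -0.16489418]
L 0.5544883626003031 0.16307869046787898
T 0.5599558512308652 0.22483714388176132
U 0.5654233398614273 0.28659559729564366
```

```bash
python3 -m creep '[[0.0,0.01,0,-0.1],[0.0,0.02,0,-0.24],[0,0.03,0,-0.38],[0,0.04,0,-0.52],[0,0.05,0,-0.66],[0.01,0.06,0,-0.8],[0.016,0.075,0,-0.94],[0.016,0.075,0,-1.08],[0.016,0.075,0,-1.2],[0.016,0.075,0,-1.28],[0.016,0.075,0,-1.28],[0.016,0.075,0,-1.28]]'
python3 - <<'E'
from h import *
import pickle
d=grab('wrist','w11.png');pickle.dump(d,open('w11.pkl','wb'));s=grab('side','s11.png')
q=w2p(d,[[.53,-.163,.05]])[0];d0=pickle.load(open('w10.pkl','rb'));q0=w2p(d0,[[.53,-.163,.05]])[0];qs=w2p(s,[[.53,-.163,.05]])[0]
out=[]
for f,p,h in(('w10',q0,50),('w11',q,50),('s11',qs,40)):
    a=cv2.imread(f'pics/{f}.png');x=int(p[0])-h;y=max(0,int(p[1])-h);print(f,x,y,h)
    out.append(cv2.resize(a[y:y+2*h,x:x+2*h],(266,266),interpolation=cv2.INTER_CUBIC))
cv2.imwrite('pics/c11.png',np.hstack(out))
print([o.shape for o in out])
E
```

```text
time: 19.25
eef_pos: [0.4491, -0.1698, 0.2171]
eef_rot: [-3.14, 0.002, 0.002]
contact_force: [-0.3, 0.1, 0.8]
gripper_width: 0.0505
gripper_force: 0.0
w10 303 24 50
w11 217 53 50
s11 239 149 40
[(266, 266, 3), (266, 266, 3), (266, 266, 3)]
```

View pics/c11.png

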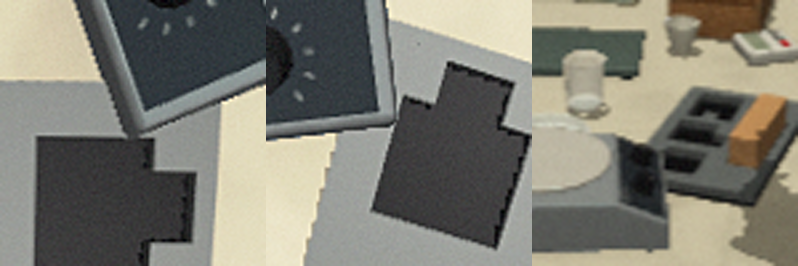

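Run:
```python
from h import *
import pickle
from scipy.optimize import least_squares
A=pickle.load(open('w10.pkl','rb'));B=pickle.load(open('w11.pkl','rb'))
f=lambda X:np.r_[(w2p(A,X)-[[353.8,74.8]])[0],(w2p(B,X)-[[265.5,98.9]])[0]]
r=least_squares(f,[.53,-.16,.03]);X=r.x;print(X,r.fun)
tx=np.array([np.cos(-.2906),np.sin(-.2906)]);ty=np.array([-tx[1],tx[0]]);v=X[:2]-[.522,-.182];print(v@tx,v@ty)
# panel back-right: tray check, T cutout from w11
m=(B['img'].astype(int).max(2)<70).astype(np.uint8)
k=np.zeros_like(m);k[70:150,257:320]=1;m*=k
n,l,s,c=cv2.connectedComponentsWithStats(m)
for i in range(1,n):
    if s[i,4]>400:
        ct=max(cv2.findContours((l==i).astype(np.uint8),cv2.RETR_EXTERNAL,cv2.CHAIN_APPROX_NONE)[0],key=len)[:,0]
        print(s[i],cv2.minAreaRect((p2w(B,ct,.014)[:,:2]*1000).astype(np.float32)))
```

```text
[ 0.5351423  -0.16148307  0.02929379] [-0.19804655 -0.39386531  0.44631503 -0.07769385]
0.00671261196055281 0.023422319097703367
[ 257   76   60   70 2209] ((526.88427734375, -179.508056640625), (56.68208694458008, 59.13277816772461), 73.34475708007812)
```

```bash
python3 -m creep '[[0,0.02,0,-0.02],[0,0.06,0,-0.05],[0,0.1,0,-0.09],[0,0.14,0,-0.09],[0,0.18,0,-0.09],[0.01,0.22,0,-0.09],[0.02,0.26,0,-0.09],[0.03,0.3,0,-0.09],[0.04,0.34,0,-0.09],[0.041,0.37,0,-0.09],[0.041,0.395,0,-0.09],[0.041,0.395,0,-0.09]]' 0.045; python3 -m creep '[[0,0,0,0],[0,0,0,0],[0,0,0,0]]'
cat > loc.py <<'E'
from h import *
d=grab('wrist','w12.png')
O=np.array([.5231,.2281]);c,s=np.cos(-.0883),np.sin(-.0883);M=np.array([[c,s],[-s,c]])
im=d['img'].astype(np.float32)
def samp(F,z):
    W=np.c_[O+F@M,np.full(len(F),z)];q=w2p(d,W).astype(np.float32)
    return cv2.remap(im,q[:,0][None],q[:,1][None],cv2.INTER_LINEAR)[0]
def brown(F,z):
    v=samp(F,z); return (v[:,0]-v[:,2]>20)&(v[:,0]<170)
xs=np.arange(-.01,.075,.0005);ys=np.arange(-.03,.0301,.0005)
for n,yc in(('L',-.062),('T',0),('U',.062)):
    r=[]
    for dy in(-.019,-.015,.015,.019):
        b=brown(np.c_[xs,np.full_like(xs,yc+dy)],.024); i=np.where(b)[0]; r.append((dy*1e3,round(xs[i[0]]*1e3,1),round(xs[i[-1]]*1e3,1)) if len(i) else None)
    q=[]
    for x in(.016,.025,.04,.048):
        b=brown(np.c_[np.full_like(ys,x),yc+ys],.024); i=np.where(b)[0]; q.append((x*1e3,round(ys[i[0]]*1e3,1),round(ys[i[-1]]*1e3,1)) if len(i) else None)
    print(n,'x:',r,'\n  y:',q)
E
python3 loc.py
```

```text
time: 20.55
eef_pos: [0.4908, 0.2276, 0.218]
eef_rot: [-3.14, -0.0, -0.086]
contact_force: [-0.4, -0.3, 0.5]
gripper_width: 0.0448
gripper_force: 0.0
time: 20.85
eef_pos: [0.4908, 0.2237, 0.2182]
eef_rot: [3.141, 0.0, -0.091]
contact_force: [-0.6, -0.3, -0.5]
gripper_width: 0.0451
gripper_force: 0.0
L x: [(-19.0, np.float64(15.0), np.float64(69.5)), (-15.0, np.float64(15.0), np.float64(69.5)), (15.0, np.float64(15.0), np.float64(53.5)), (19.0, np.float64(15.0), np.float64(53.5))] 
  y: [(16.0, np.float64(-21.0), np.float64(24.0)), (25.0, np.float64(-21.0), np.float64(24.5)), (40.0, np.float64(-21.0), np.float64(24.0)), (48.0, np.float64(-21.5), np.float64(24.0))]
T x: [(-19.0, np.float64(13.5), np.float64(52.0)), (-15.0, np.float64(13.0), np.float64(52.0)), (15.0, np.float64(13.5), np.float64(52.5)), (19.0, np.float64(14.0), np.float64(52.5))] 
  y: [(16.0, np.float64(-21.0), np.float64(24.0)), (25.0, np.float64(-21.0), np.float64(23.5)), (40.0, np.float64(-21.5), np.float64(23.5)), (48.0, np.float64(-21.0), np.float64(23.5))]
U x: [(-19.0, np.float64(13.5), np.float64(68.5)), (-15.0, np.float64(13.5), np.float64(68.5)), (15.0, np.float64(14.0), np.float64(69.0)), (19.0, np.float64(14.0), np.float64(68.5))] 
  y: [(16.0, np.float64(-22.0), np.float64(23.5)), (25.0, np.float64(-22.5), np.float64(23.5)), (40.0, np.float64(-22.0), np.float64(23.5)), (48.0, np.float64(-22.5), np.float64(23.5))]
```

```bash
python3 -m creep '[[0.02,-0.02,-0.03,0],[0.045,-0.04,-0.07,0],[0.065,-0.059,-0.11,0],[0.065,-0.059,-0.14,0],[0.065,-0.059,-0.14,0],[0.065,-0.059,-0.14,0],[0.065,-0.059,-0.14,0]]' && python3 -m creep '[[0,0,-0.02,0],[0,0,-0.04,0],[0,0,-0.049,0],[0,0,-0.049,0],[0,0,-0.049,0]]'
```

```text
time: 21.6
eef_pos: [0.5568, 0.1662, 0.0801]
eef_rot: [-3.141, -0.003, -0.09]
contact_force: [0.5, -0.1, 0.9]
gripper_width: 0.0452
gripper_force: 0.0
time: 22.1
eef_pos: [0.5566, 0.1661, 0.0305]
eef_rot: [-3.141, -0.002, -0.09]
contact_force: [0.8, 0.3, 0.6]
gripper_width: 0.0451
gripper_force: 0.0
```

```bash
python3 -m creep '[[-0.0008,-0.0016,-0.0025,0.002],[-0.0008,-0.0016,-0.0025,0.002],[-0.0008,-0.0016,-0.0025,0.002]]' && python3 -m creep '[[0,0,0,0],[0,0,0,0],[0,0,0,0],[0,0,0,0],[0,0,0,0],[0,0,0,0]]' 0.008 && python3 -m creep '[[0,0,0.02,0],[0,0,0.05,0],[0,0,0.09,0],[0,0,0.12,0],[0,0,0.12,0],[0,0,0.12,0]]'
```

```text
time: 22.4
eef_pos: [0.5553, 0.1642, 0.0272]
eef_rot: [-3.141, -0.001, -0.088]
contact_force: [0.8, -0.3, -0.5]
gripper_width: 0.0447
gripper_force: 0.0
time: 23.0
eef_pos: [0.5554, 0.1643, 0.027]
eef_rot: [-3.141, -0.001, -0.088]
contact_force: [-0.2, 0.3, 5.6]
gripper_width: 0.015
gripper_force: 59.4
time: 23.6
eef_pos: [0.5549, 0.1642, 0.1468]
eef_rot: [-3.141, -0.0, -0.088]
contact_force: [0.3, -0.1, -0.9]
gripper_width: 0.0149
gripper_force: 58.8
```

```bash
python3 -m creep '[[-0.02,-0.01,0,0.06],[-0.05,-0.02,0,0.18],[-0.08,-0.04,0,0.32],[-0.11,-0.06,0,0.46],[-0.115,-0.09,0,0.6],[-0.115,-0.12,0,0.74],[-0.115,-0.15,0,0.88],[-0.115,-0.18,0,1.02],[-0.115,-0.21,0,1.16],[-0.115,-0.24,0,1.3],[-0.115,-0.27,0,1.44],[-0.115,-0.3,0,1.58]]' && python3 -m creep '[[0,-0.03,0,0.13],[0,-0.06,0,0.27],[0.01,-0.09,0,0.41],[0.03,-0.105,0,0.55],[0.05,-0.1096,0,0.69],[0.0637,-0.1096,0,0.83],[0.0637,-0.1096,0,0.97],[0.0637,-0.1096,0,1.11],[0.0637,-0.1096,0,1.25],[0.0637,-0.1096,0,1.359],[0.0637,-0.1096,0,1.359],[0.0637,-0.1096,0,1.359]]'
```

```text
time: 24.8
eef_pos: [0.4383, -0.1363, 0.1449]
eef_rot: [-3.138, -0.002, 1.497]
contact_force: [0.6, -0.2, 0.4]
gripper_width: 0.0153
gripper_force: 58.8
time: 26.0
eef_pos: [0.5027, -0.2448, 0.1452]
eef_rot: [3.141, -0.003, 2.848]
contact_force: [0.4, 0.7, -0.4]
gripper_width: 0.0147
gripper_force: 58.8
```

```bash
python3 -m creep '[[0.0009,-0.0006,-0.03,0.003],[0.0009,-0.0006,-0.06,0.003],[0.0009,-0.0006,-0.085,0.003],[0.0009,-0.0006,-0.1,0.003],[0.0009,-0.0006,-0.1,0.003],[0.0009,-0.0006,-0.1,0.003],[0.0009,-0.0006,-0.1,0.003]]'
```

```text
time: 26.7
eef_pos: [0.5053, -0.2464, 0.0476]
eef_rot: [-3.141, 0.001, 2.853]
contact_force: [0.7, 0.1, -1.8]
gripper_width: 0.0151
gripper_force: 58.8
```

```bash
python3 -m creep '[[-0.0017,0.001,0,-0.002],[-0.0017,0.001,0,-0.002],[-0.0017,0.001,0,-0.002]]' && python3 -m creep '[[0,0,-0.005,0],[0,0,-0.01,0],[0,0,-0.014,0],[0,0,-0.018,0],[0,0,-0.022,0],[0,0,-0.022,0],[0,0,-0.022,0]]'
```

```text
time: 27.0
eef_pos: [0.5031, -0.2451, 0.0474]
eef_rot: [-3.141, 0.001, 2.852]
contact_force: [0.1, 0.3, -1.3]
gripper_width: 0.0148
gripper_force: 58.8
time: 27.7
eef_pos: [0.5028, -0.245, 0.025]
eef_rot: [-3.141, -0.0, 2.852]
contact_force: [-1.2, 1.1, 5.1]
gripper_width: 0.0149
gripper_force: 59.8
```

```bash
python3 -m creep '[[0,0,0,0],[0,0,0,0],[0,0,0,0],[0,0,0,0]]' 0.03 && python3 -m creep '[[0,0,0.03,0],[0,0,0.07,0],[0,0,0.11,0],[0,0,0.15,0],[-0.03,0.01,0.18,-0.1],[-0.05,0.04,0.19,-0.24],[-0.07,0.07,0.19,-0.38],[-0.07,0.1,0.19,-0.52],[-0.07,0.14,0.19,-0.66],[-0.07,0.18,0.19,-0.8],[-0.06,0.22,0.19,-0.94],[-0.05,0.26,0.19,-1.08]]' 0.045 && python3 -m creep '[[0.01,0.04,0,-0.14],[0.02,0.07,0,-0.28],[0.03,0.1,0,-0.42],[0.04,0.14,0,-0.56],[0.04,0.18,0,-0.7],[0.04,0.21,0,-0.84],[0.04,0.21,0,-0.98],[0.04,0.21,0,-1.12],[0.04,0.21,0,-1.26],[0.04,0.21,0,-1.4],[0.04,0.21,0,-1.54],[0.04,0.21,0,-1.68]]'  && python3 -m creep '[[0,0,0,-0.1],[0,0,0,-0.18],[0,0,0,-0.18],[0,0,0,-0.18]]' && python3 loc.py
```

```text
time: 28.1
eef_pos: [0.5029, -0.245, 0.0246]
eef_rot: [-3.142, -0.0, 2.852]
contact_force: [0.7, -0.5, -0.3]
gripper_width: 0.0301
gripper_force: 0.0
time: 29.3
eef_pos: [0.4515, 0.0107, 0.2149]
eef_rot: [3.141, 0.0, 1.788]
contact_force: [0.6, 0.1, -0.3]
gripper_width: 0.0447
gripper_force: 0.0
time: 30.5
eef_pos: [0.4916, 0.2193, 0.2146]
eef_rot: [-3.142, 0.0, 0.109]
contact_force: [-0.4, 0.1, -0.5]
gripper_width: 0.045
gripper_force: 0.0
time: 30.9
eef_pos: [0.4916, 0.2193, 0.2147]
eef_rot: [3.142, 0.0, -0.064]
contact_force: [0.5, 0.3, -0.0]
gripper_width: 0.0454
gripper_force: 0.0
L x: [None, None, None, None] 
  y: [None, None, None, None]
T x: [(-19.0, np.float64(13.5), np.float64(52.0)), (-15.0, np.float64(13.5), np.float64(52.5)), (15.0, np.float64(13.5), np.float64(52.5)), (19.0, np.float64(13.5), np.float64(52.5))] 
  y: [(16.0, np.float64(-21.0), np.float64(24.0)), (25.0, np.float64(-21.0), np.float64(23.5)), (40.0, np.float64(-21.5), np.float64(23.5)), (48.0, np.float64(-21.0), np.float64(23.5))]
U x: [(-19.0, np.float64(13.5), np.float64(68.5)), (-15.0, np.float64(14.0), np.float64(68.5)), (15.0, np.float64(14.0), np.float64(69.0)), (19.0, np.float64(14.0), np.float64(68.5))] 
  y: [(16.0, np.float64(-22.5), np.float64(23.5)), (25.0, np.float64(-22.5), np.float64(23.5)), (40.0, np.float64(-22.0), np.float64(23.5)), (48.0, np.float64(-22.5), np.float64(23.5))]
```

```bash
python3 -m creep '[[0.025,0.025,-0.02,-0.024],[0.05,0.05,-0.06,-0.024],[0.074,0.068,-0.1,-0.024],[0.074,0.068,-0.14,-0.024],[0.074,0.068,-0.16,-0.024],[0.074,0.068,-0.16,-0.024],[0.074,0.068,-0.16,-0.024]]'
```

```text
time: 31.65
eef_pos: [0.5659, 0.2873, 0.0549]
eef_rot: [3.142, 0.0, -0.089]
contact_force: [-0.0, -0.7, 0.3]
gripper_width: 0.0451
gripper_force: 0.0
```

```bash
python3 -m creep '[[0,0,-0.015,0],[0,0,-0.027,0],[0,0,-0.027,0],[0,0,-0.027,0]]' && python3 -m creep '[[0,0,0,0],[0,0,0,0],[0,0,0,0],[0,0,0,0],[0,0,0,0],[0,0,0,0]]' 0.008 && python3 -m creep '[[0,0,0.02,0],[0,0,0.05,0],[0,0,0.09,0],[0,0,0.12,0],[0,0,0.12,0],[0,0,0.12,0]]'
```

```text
time: 32.05
eef_pos: [0.5656, 0.2872, 0.0277]
eef_rot: [3.141, 0.0, -0.09]
contact_force: [-0.1, -0.5, -1.1]
gripper_width: 0.045
gripper_force: 0.0
time: 32.65
eef_pos: [0.5663, 0.2876, 0.0284]
eef_rot: [-3.141, -0.001, -0.09]
contact_force: [-0.6, -0.2, 5.9]
gripper_width: 0.0147
gripper_force: 59.7
time: 33.25
eef_pos: [0.5658, 0.2873, 0.1479]
eef_rot: [-3.141, -0.001, -0.09]
contact_force: [0.3, -0.2, -2.3]
gripper_width: 0.0148
gripper_force: 58.8
```

```bash
python3 -m creep '[[-0.02,-0.01,0,0.05],[-0.05,-0.03,0,0.13],[-0.08,-0.06,0,0.22],[-0.11,-0.09,0,0.32],[-0.125,-0.12,0,0.42],[-0.125,-0.16,0,0.52],[-0.125,-0.2,0,0.62],[-0.125,-0.24,0,0.72],[-0.125,-0.28,0,0.82],[-0.125,-0.32,0,0.92],[-0.125,-0.36,0,1.02],[-0.125,-0.4,0,1.12]]' && python3 -m creep '[[0,-0.04,0,0.1],[0,-0.08,0,0.2],[0.01,-0.12,0,0.25],[0.02,-0.15,0,0.25],[0.03,-0.18,0,0.25],[0.0428,-0.2,0,0.25],[0.0428,-0.2,-0.02,0.25],[0.0428,-0.2,-0.05,0.25],[0.0428,-0.2,-0.08,0.25],[0.0428,-0.2,-0.098,0.25],[0.0428,-0.2,-0.098,0.25],[0.0428,-0.2,-0.098,0.25]]'
```

```text
time: 34.45
eef_pos: [0.4389, -0.1136, 0.146]
eef_rot: [-3.138, 0.0, 1.034]
contact_force: [1.1, -0.3, -2.0]
gripper_width: 0.0153
gripper_force: 58.8
time: 35.65
eef_pos: [0.4825, -0.3118, 0.0485]
eef_rot: [-3.138, -0.001, 1.28]
contact_force: [0.4, -0.1, -0.6]
gripper_width: 0.0147
gripper_force: 58.8
```

```bash
python3 -m creep '[[0.0011,-0.0008,0,0],[0.0011,-0.0008,0,0],[0.0011,-0.0008,-0.005,0]]' && python3 -m creep '[[0,0,-0.005,0],[0,0,-0.01,0],[0,0,-0.014,0],[0,0,-0.018,0],[0,0,-0.018,0],[0,0,-0.018,0]]'
```

```text
time: 35.95
eef_pos: [0.4858, -0.3144, 0.0462]
eef_rot: [3.139, 0.001, 1.28]
contact_force: [0.6, -0.1, -0.4]
gripper_width: 0.0152
gripper_force: 58.8
time: 36.55
eef_pos: [0.4847, -0.3135, 0.0265]
eef_rot: [-3.141, -0.0, 1.28]
contact_force: [-1.4, 0.4, -0.6]
gripper_width: 0.015
gripper_force: 58.8
```

```bash
python3 -m creep '[[0,0,-0.001,0],[0,0,-0.001,0]]' && python3 -m creep '[[0,0,0,0],[0,0,0,0],[0,0,0,0],[0,0,0,0]]' 0.03 && python3 -m creep '[[0,0,0.03,0],[0,0,0.07,0],[0,0,0.11,0],[0,0,0.15,0],[-0.02,0.02,0.18,-0.1],[-0.04,0.06,0.18,-0.2],[-0.05,0.1,0.18,-0.3],[-0.05,0.14,0.18,-0.4],[-0.05,0.18,0.18,-0.5],[-0.05,0.22,0.18,-0.6],[-0.05,0.26,0.18,-0.7],[-0.05,0.3,0.18,-0.8]]' 0.045 && python3 -m creep '[[0.0,0.04,0,-0.1],[0,0.08,0,-0.2],[0.01,0.12,0,-0.3],[0.03,0.16,0,-0.4],[0.05,0.2,0,-0.5],[0.08,0.23,0,-0.56],[0.11,0.24,0,-0.568],[0.125,0.2395,0,-0.568],[0.125,0.2395,-0.05,-0.568],[0.125,0.2395,-0.1,-0.568],[0.125,0.2395,-0.13,-0.568],[0.125,0.2395,-0.13,-0.568]]'
```

```text
time: 36.75
eef_pos: [0.4847, -0.3135, 0.0264]
eef_rot: [-3.142, 0.0, 1.28]
contact_force: [-1.5, 1.0, 7.1]
gripper_width: 0.0145
gripper_force: 59.7
time: 37.15
eef_pos: [0.4847, -0.3135, 0.0256]
eef_rot: [-3.141, -0.0, 1.28]
contact_force: [0.6, 0.3, 0.8]
gripper_width: 0.0298
gripper_force: 0.0
time: 38.35
eef_pos: [0.4344, -0.012, 0.2059]
eef_rot: [3.141, -0.0, 0.476]
contact_force: [0.8, -0.4, 0.8]
gripper_width: 0.0451
gripper_force: 0.0
time: 39.55
eef_pos: [0.5556, 0.2249, 0.0712]
eef_rot: [3.138, 0.009, -0.088]
contact_force: [-0.8, -0.6, -1.3]
gripper_width: 0.0447
gripper_force: 0.0
```

```bash
python3 -m creep '[[0,0,0,0],[0,0,0,0]]' && python3 -m creep '[[-0.005,0,-0.02,0],[-0.006,0,-0.03,0],[-0.006,0,-0.03,0],[-0.006,0,-0.03,0]]'
```

```text
time: 39.75
eef_pos: [0.5614, 0.2265, 0.0779]
eef_rot: [-3.14, -0.003, -0.088]
contact_force: [1.4, -0.5, -0.4]
gripper_width: 0.0448
gripper_force: 0.0
time: 40.15
eef_pos: [0.5544, 0.2262, 0.0467]
eef_rot: [-3.141, -0.001, -0.088]
contact_force: [-0.2, -0.5, 0.4]
gripper_width: 0.0449
gripper_force: 0.0
```

```bash
python3 -m creep '[[-0.0015,0.0003,-0.008,0],[-0.0015,0.0003,-0.0137,0],[-0.0015,0.0003,-0.0137,0],[-0.0015,0.0003,-0.0137,0]]' && python3 -m creep '[[0,0,0,0],[0,0,0,0],[0,0,0,0],[0,0,0,0],[0,0,0,0],[0,0,0,0]]' 0.008 && python3 -m creep '[[0,0,0.02,0],[0,0,0.05,0],[0,0,0.09,0],[0,0,0.12,0],[0,0,0.12,0],[0,0,0.12,0]]'
```

```text
time: 40.55
eef_pos: [0.552, 0.2263, 0.0318]
eef_rot: [3.141, 0.0, -0.088]
contact_force: [0.3, -0.1, 0.4]
gripper_width: 0.0451
gripper_force: 0.0
time: 41.15
eef_pos: [0.5525, 0.2264, 0.0324]
eef_rot: [-3.141, -0.001, -0.088]
contact_force: [-0.3, -0.1, 2.6]
gripper_width: 0.0144
gripper_force: 59.2
time: 41.75
eef_pos: [0.5522, 0.2262, 0.1522]
eef_rot: [-3.141, -0.001, -0.088]
contact_force: [0.2, 0.3, -1.5]
gripper_width: 0.0143
gripper_force: 58.7
```

```bash
python3 -m creep '[[-0.02,-0.01,0,-0.02],[-0.05,-0.03,0,-0.05],[-0.08,-0.06,0,-0.08],[-0.11,-0.09,0,-0.1],[-0.115,-0.12,0,-0.13],[-0.115,-0.16,0,-0.16],[-0.115,-0.2,0,-0.19],[-0.115,-0.24,0,-0.2026],[-0.115,-0.28,0,-0.2026],[-0.115,-0.32,0,-0.2026],[-0.11,-0.36,0,-0.2026],[-0.1,-0.4,0,-0.2026]]' && python3 -m creep '[[0.01,-0.0073,0,0],[0.03,-0.0073,0,0],[0.05,-0.0073,0,0],[0.0623,-0.0073,-0.02,0],[0.0623,-0.0073,-0.05,0],[0.0623,-0.0073,-0.07,0],[0.0623,-0.0073,-0.08,0],[0.0623,-0.0073,-0.08,0],[0.0623,-0.0073,-0.08,0]]'
```

```text
time: 42.95
eef_pos: [0.4498, -0.1743, 0.1501]
eef_rot: [-3.14, 0.005, -0.291]
contact_force: [1.7, 0.1, -1.1]
gripper_width: 0.0151
gripper_force: 58.7
time: 43.85
eef_pos: [0.5144, -0.1807, 0.072]
eef_rot: [-3.141, 0.001, -0.29]
contact_force: [0.1, -0.1, -1.0]
gripper_width: 0.0144
gripper_force: 58.9
```

```bash
python3 -m creep '[[0,-0.0004,-0.008,0],[0,-0.0004,-0.015,0],[0,-0.0004,-0.02,0],[0,-0.0004,-0.024,0],[0,-0.0004,-0.024,0],[0,-0.0004,-0.024,0]]'
python3 - <<'E'
from h import *
d=grab('wrist','w13.png')
E
```

```text
time: 44.45
eef_pos: [0.5145, -0.1814, 0.048]
eef_rot: [-3.141, 0.0, -0.29]
contact_force: [-0.3, 1.1, -1.1]
gripper_width: 0.0146
gripper_force: 58.8
```

```bash
python3 -m creep '[[0,0,-0.004,0],[0,0,-0.008,0],[0,0,-0.011,0],[0,0,-0.014,0],[0,0,-0.0165,0],[0,0,-0.0165,0],[0,0,-0.0165,0]]'
```

```text
time: 45.2
eef_pos: [0.5145, -0.1814, 0.0315]
eef_rot: [-3.141, 0.0, -0.29]
contact_force: [-0.1, -0.6, -0.6]
gripper_width: 0.0146
gripper_force: 58.8
```

```bash
python3 -m creep '[[0,0,-0.0015,0],[0,0,-0.0015,0],[0,0,-0.0015,0]]' && python3 -m creep '[[0,0,0,0],[0,0,0,0],[0,0,0,0]]' 0.023 && python3 -m creep '[[0,0,0.01,0],[0,0,0.03,0],[0,0,0.07,0],[0,0,0.11,0],[-0.02,0,0.15,0],[-0.05,-0.02,0.19,0],[-0.08,-0.05,0.21,0],[-0.09,-0.07,0.21,0.07],[-0.09,-0.07,0.21,0.07],[-0.09,-0.07,0.21,0.07],[-0.09,-0.07,0.21,0.07]]'
```

```text
time: 45.5
eef_pos: [0.5148, -0.1815, 0.0304]
eef_rot: [3.142, -0.001, -0.29]
contact_force: [-0.6, 0.7, 1.3]
gripper_width: 0.0147
gripper_force: 59.1
time: 45.8
eef_pos: [0.5145, -0.1814, 0.03]
eef_rot: [-3.141, 0.0, -0.29]
contact_force: [-0.3, 0.3, 0.7]
gripper_width: 0.0229
gripper_force: 0.0
time: 46.9
eef_pos: [0.4246, -0.2504, 0.2398]
eef_rot: [-3.14, 0.001, -0.221]
contact_force: [-0.1, -0.1, 0.4]
gripper_width: 0.0234
gripper_force: 0.0
```

Run:
```python
from h import *
d=grab('wrist','w14.png');im=d['img'].astype(np.float32)
a=-.2906
for n,p,yaw in(('T',(.522,-.182),a),('L',(.5032,-.2453),a+np.pi),('U',(.4835,-.3129),a+np.pi/2)):
    c,s=np.cos(yaw),np.sin(yaw)
    def br(F,z):
        W=np.c_[np.array(p)+F@np.array([[c,s],[-s,c]]),np.full(len(F),z)];q=w2p(d,W).astype(np.float32)
        v=cv2.remap(im,q[:,0][None],q[:,1][None],cv2.INTER_LINEAR)[0];i=np.where((v[:,0]-v[:,2]>12))[0];return i
    xs=np.arange(-.04,.045,.0005);o=[]
    for y in(-.02,-.014,.014,.02):
        i=br(np.c_[xs,np.full_like(xs,y)],.022);o.append((y*1e3,xs[i[[0,-1]]]*1e3) if len(i) else None)
    ys=np.arange(-.032,.032,.0005);r=[]
    for x in(-.021,-.017,.0135):
        i=br(np.c_[np.full_like(ys,x),ys],.022);r.append((x*1e3,ys[i[[0,-1]]]*1e3) if len(i) else None)
    print(n,[(k,*map(float,np.round(v,1))) for k,v in filter(None,o)],[(k,*map(float,np.round(v,1))) for k,v in filter(None,r)])
m=((d['img'].astype(int)[...,0]-d['img'].astype(int)[...,2]>60)&(im[...,0]>150)).astype(np.uint8)
ct=max(cv2.findContours(m,cv2.RETR_EXTERNAL,cv2.CHAIN_APPROX_NONE)[0],key=cv2.contourArea)
print(cv2.minAreaRect((p2w(d,ct[:,0],.044)[:,:2]*1000).astype(np.float32)))
```

```text
T [(-20.0, -23.5, 44.5), (-14.0, -23.5, 44.5), (14.0, -23.5, 44.5), (20.0, -23.0, 44.5)] [(-21.0, -26.0, 21.0), (-17.0, -25.5, 21.0), (13.5, -25.5, 20.5)]
L [(-20.0, -22.5, 33.5), (-14.0, -22.5, 33.5), (14.0, -22.0, 18.0), (20.0, -22.0, 18.0)] [(-21.0, -23.0, 22.5), (-17.0, -23.0, 23.0), (13.5, -22.5, 23.0)]
U [(-20.0, -40.0, 32.0), (-14.0, -40.0, 31.5), (14.0, -40.0, 32.0), (20.0, -40.0, 31.5)] [(-21.0, -23.5, 22.0), (-17.0, -24.0, 22.0), (13.5, -24.0, 22.0)]
((439.0849304199219, -224.40933227539062), (108.7145004272461, 29.316070556640625), 73.22640228271484)
```

```bash
python3 -c "
from plant import arm
print(arm.hand_in())"
```

```text
the job is handed in; nothing more can be done
None
```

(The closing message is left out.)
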